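# Slide the handle onto the jar carrier and hold it up level

## Robot

A 7-joint arm with a two-finger parallel gripper is mounted at the origin on a cart in front of the work surface, level with it; the furniture and walls round the work are solid. World frame = base frame: x ahead of the robot, y to its left, z up, the work surface at z = 0. Lengths are in m, angles in rad, forces in N, time in s.
With the tool pointing down it reaches from about 0.425 to 1.025 m from the base axis. Payload 9.4 kg.
Tool frame: the origin (TCP) lies at the very end of the fingers, on their centre line; the grasp point (between the pads) lies manip.hold_point_z behind it (manip.hold_point_z is the distance from the TCP to the grasp point, in m); z points along the fingers, y is the line along which they close (so a half turn about z gives the same grasp; the last joint's range is limited). The gripper opens to 85 mm and grips with 20 to 120 N. Pads are 22 mm wide; open, the fingers measure 114 mm over their backs; the gripper's body (76 mm by 85 mm) begins 54 mm behind the grasp point. The pads swing forward as they close: fully open they stand 13 mm farther back than shut.
Start: joints at [1.144, 0.599, -0.003, 1.599, 0.002, 0.943, -0.08], TCP at [0.248, -0.681, 0.231] pointing down, gripper open.
Joint ranges: [-2.57, 2.57], [-0.35, 1.97], [-1.29, 1.29], [0.11, 2.56], [-1.05, 4.19], [0.11, 1.86], [-2.63, 2.63]. Speed limits (rad/s): [2.22, 2.22, 3.01, 3.01, 3.14, 3.14, 3.14].

## Interface

Orientations are given as a 3x3 rotation matrix whose columns are the frame's x, y, z axes.
In Python, from bench import manip gives the robot as it stands.
- The arm moves only by the shell command python3 nudge.py, which reads ROWS from standard input. ROWS is a JSON list that holds a single list of rows (three levels of brackets), with 1 to 5 rows, each of 7 numbers: the opening from 0.0 (shut) to 1.0 (fully open), then dx, dy, dz in m, then a rotation vector rx, ry, rz in rad; each row is the pose to reach, as a shift and turn from the pose commanded when the command began, along the tool's axes at that moment; what a row does not reach only later rows make up. A row lasts 1/10 s, in which the tool goes at most 0.05 m and 0.15 rad, less where a joint would pass 70% of its speed; a pose out of reach is approached as far as the arm can. The fingers move at their own pace and stop on an object; the grip force is fixed at half the most. Time passes only in rows, so rows that do not move let the fingers close. It prints the time, the measured TCP pose, the force, the opening and the grip force at its end. Input that does not fit is refused with a message, and nothing moves.
- manip.state(): the state, without advancing time (a new reading comes with each control period).
- manip.read_camera(name): name is "scene" or "top" or "wrist"; returns a dict with "frame" (480x640x3 uint8, red, green, blue), "camera_matrix" (3x3 intrinsics, pixels), "world_from_camera" (4x4, takes a point from camera to world coordinates). Camera axes: x right, y down, z forward; pixel columns grow to the right and rows downward; lengths in m; the calibration is good to about 2 mm. A picture is of the moment at which its call begins. There is no depth.
- manip.finish_job(): hands the job in; it is judged then, once.
The state is a dict: "time": time; "q": joint angles; "dq": joint speeds; "joint_efforts": joint torques, N m; "tool_pos": TCP position; "tool_rot": TCP orientation; "contact_force": force on the tool from outside, world axes, zero at the start; "torque": the same for the moment, N m; "width": opening from 0.0 (shut) to 1.0 (fully open); "finger_force": force on a finger pad.
Only numpy, scipy, OpenCV 4.12 (cv2) and the standard library are available. Lean on these libraries where they do the work, as an engineer would, in place of code of your own. Each camera call takes 0.05 s, during which the arm holds its last target. There are 200 camera calls.

## Task

The jar carrier on its dark stand has lost its slide-on orange handle, which stands on the worktop. Slide the handle onto the carrier's rail from the open end until the spring bump clicks into it, then lift the carrier, with both jars in it, by that handle straight up until it is at least 8 cm clear of the stand. Finish while still holding it there by the handle, still and level; leave the two mugs and the spice jar alone.

Things in the scene. Friction and masses are not known exactly. Their poses are not given: they have to be found in the camera images.
- stand: dark steel stand fixed to the worktop: a shallow dish 114 x 226 mm, floor 6 mm thick, rim 14 mm high over the worktop. Origin at the centre of its underside, on the worktop; x is its short side, y its long side. The carrier's foot sits in it with 4 mm of play all round; the rim stops the carrier when it is pushed.
- carrier: loose jar carrier, 0.36 to 0.6 kg: open wooden foot 98 (x) x 210 (y) x 30 mm with a bay and a jar at either end; between them, at y = 0, an upright aluminium web, 8 mm thick, bears the rail. Origin at the centre of the foot's underside, 6 mm over the worktop, z up; 98 mm tall. Jar tops at about z = 66 mm, below the rail.
- rail_mouth (a point): midway between the rod tips at the rail's open end, which faces roughly to the robot: (-45, 0, 85) mm in the carrier, with its axes. The rail is two steel rods along x, 10 mm thick with round ends, axes at y = +14 and -14, z = 85 mm, from x = -45 to +27. Below them only the web is in the handle's way. The handle slides on along +x.
- rail_home (a point): where the handle's origin lies when it is home: (0, 0, 74) mm in the carrier, with its axes, over the carrier's middle and near its centre of mass. The handle can overrun home by 1.5 mm, then meets the orange stop plate (24 mm tall, 44 mm wide) at the rail's far end.
- bump (a joint): brass leaf-spring bump on the rail at carrier x = y = 0: a smooth ridge 20 mm long, 4 mm proud of the rods. Value: metres pressed down, 0 is up, 0.0045 the most. The handle's leading end meets it 35 mm before home and presses it; with the handle home it springs up into the pocket and holds it. Spring 0.8 to 1.6 N; sliding the handle over it takes about 1 to 4 N.
- handle: loose slide-on handle, 90 g, upright on the worktop; origin at the centre of its underside, x the sliding direction, z up. Black shoe 50 (x) x 47 (y) x 25.6 mm below, orange grip 46 (x) x 18 (y) mm above it from z = 25.6 to 66.6 mm. Front and back are alike, it goes on either way round. A pocket 22 mm long in the middle of the shoe's ceiling takes the bump.
- handle_channel (a point): centre of the channel in the shoe, 11.2 mm over the handle's origin; the rods' axes belong at this height. The channel is open at both x ends and wraps round both rods: inside 39 mm wide and 12.4 mm high, so 1.5 mm of play to either side and 1.2 mm up or down. Its 5 mm lips below leave an 18 mm slot for the web.
- handle_grip (a point): middle of the orange grip, 48 mm over the handle's origin; its axes are the handle's. Pinch it from above across y (18 mm).
- clip_jar: loose glass clip jar, 64 x 58 x 53 mm, standing in the carrier's +y bay (76 x 86 mm, walls 30 mm high). Origin at the centre of its underside.
- globe_jar: loose round glass jar with a cap, 57 mm wide, 59 mm high, standing in the carrier's -y bay. Origin at the centre of its underside.
- white_mug: loose white mug, 64 mm wide, 92 mm with its handle, 67 mm high; bystander. It and the handle stand to the left and right of the stand, either way. Origin at the underside, midway over its length with the handle.
- tea_mug: loose grey-green mug, 78 x 110 x 97 mm, behind the work; bystander. Origin at the underside, midway over its length with the handle.
- spice_jar: loose spice jar with a green cap, 46 mm wide, 106 mm high, behind the work; bystander. Origin at the centre of its underside.

How it is judged:
On the way, in this order (a step that is already met when the one before it is completed fails the run):
1. the handle is home on the rail, the bump up in its pocket, the carrier still down in its stand (x of handle in the frame of rail_home between -0.0035 and 0.0035 m and y of handle in the frame of rail_home between -0.004 and 0.004 m and z of handle in the frame of rail_home between -0.004 and 0.004 m and angle between the x axis of handle and the x axis of carrier, either way round below 0.15 rad and value of joint bump below 0.0018 m and z of carrier in the frame of stand below 0.02 m), for 0.2 s.
2. the carrier is at least 70 mm up from its place in the stand (z of carrier in the frame of stand above 0.076 m), for 0.2 s.
At the end, for the whole second after the job is handed in: Carrier hangs from the handle in the fingers, 70 mm or more above its place in the stand, tilt under 0.15 rad, under 20 mm/s and 0.15 rad/s; handle within 3.5 mm of home, bump pressed under 1.8 mm; jars upright in their bays; fingers, stand and bystanders not touching the carrier (z of carrier in the frame of stand above 0.076 m and x of handle in the frame of rail_home between -0.0035 and 0.0035 m and y of handle in the frame of rail_home between -0.004 and 0.004 m and z of handle in the frame of rail_home between -0.004 and 0.004 m and angle between the x axis of handle and the x axis of carrier, either way round below 0.15 rad and value of joint bump below 0.0018 m and angle between carrier's own z axis and vertical below 0.15 rad and linear speed of carrier below 0.02 m/s and angular speed of carrier below 0.15 rad/s and contact force between handle and the fingers above 3 N and contact force between handle and carrier above 3 N and contact force between carrier and the fingers below 0.5 N and contact force between carrier and stand below 0.1 N and contact force between carrier and tea_mug below 0.1 N and contact force between carrier and spice_jar below 0.1 N and contact force between carrier and white_mug below 0.1 N and distance between each of clip_jar, globe_jar and carrier below 0.085 m and angle between each of clip_jar, globe_jar's own z axis and vertical below 0.3 rad); the arm keeps its last pose, push and grip.
It fails at once if the carrier is tipped by more than 0.35 rad (angle between carrier's own z axis and vertical above 0.35 rad).
It fails at once if the white mug is moved by more than 25 mm (distance of white_mug from where it was at the start of the episode above 0.025 m).
It fails at once if the tea mug is moved by more than 25 mm (distance of tea_mug from where it was at the start of the episode above 0.025 m).
It fails at once if the spice jar is moved by more than 25 mm (distance of spice_jar from where it was at the start of the episode above 0.025 m).
It also fails if it takes over 51 s, if anything falls off the work surface, if the arm or the gripper's body presses on something with over 40 N, if the wrist force passes 120 N, or if a joint passes its speed limit or range.

## Working session

There is one attempt and no reset: what is moved stays moved. The work goes in short steps, Python scripts to look and compute and a shell command to move; the robot and the scene stay as the last step left them, time stands still between calls to the robot, and variables do not carry over. Pictures are saved under pics/ and viewed, at most 11 in all, crops included, and the job is handed in when it is done.

```bash
ls; mkdir -p pics
cat > h.py <<'E'
import numpy as np, cv2
from bench import manip
def cam(n,save=None):
    c=manip.read_camera(n)
    if save: cv2.imwrite('pics/'+save,c['frame'][:,:,::-1])
    return c
def ray(c,uv,z):
    K=np.array(c['camera_matrix']);T=np.array(c['world_from_camera'])
    d=T[:3,:3]@np.linalg.inv(K)@np.array([uv[0],uv[1],1.]);o=T[:3,3]
    return o+d*(z-o[2])/d[2]
def proj(c,p):
    K=np.array(c['camera_matrix']);T=np.linalg.inv(np.array(c['world_from_camera']))
    q=K@(T[:3,:3]@np.array(p)+T[:3,3]);return q[:2]/q[2]
E
python3 - <<'E'
from h import *
for n in('scene','top'):
    c=cam(n,n+'0.png'); print(n,np.round(c['world_from_camera'],3).tolist(),np.round(c['camera_matrix'],1).tolist())
s=manip.state();print(s,manip.hold_point_z)
E
```

```text
bench.py
nudge.py
pics
scene [[0.965, -0.223, 0.139, 0.403], [-0.263, -0.833, 0.487, -0.662], [0.007, -0.507, -0.862, 1.261], [0.0, 0.0, 0.0, 1.0]] [[586.4, 0.0, 317.0], [0.0, 586.4, 235.5], [0.0, 0.0, 1.0]]
top [[-0.007, -0.993, 0.114, 0.484], [-1.0, 0.009, 0.014, -0.021], [-0.015, -0.114, -0.993, 1.125], [0.0, 0.0, 0.0, 1.0]] [[512.7, 0.0, 324.8], [0.0, 512.7, 237.0], [0.0, 0.0, 1.0]]
{'time': 0.1, 'q': array([ 1.1443101 ,  0.60006522, -0.00253723,  1.60004424,  0.00178542,
        0.94289958, -0.07978552]), 'dq': array([-5.42938672e-04, -2.86021826e-03,  1.99824955e-03, -1.28532460e-03,
        7.00439965e-04, -2.29253427e-03, -3.17888908e-05]), 'joint_efforts': array([ 5.84258814e-03, -7.77998900e+01,  1.56977870e+00, -2.58627248e+01,
        1.25625319e-02,  5.45868301e-03,  2.71676493e-05]), 'tool_pos': array([ 0.24830007, -0.68070914,  0.23049089]), 'tool_rot': array([[ 9.39425625e-01,  3.42752297e-01, -5.98701529e-04],
       [ 3.42752798e-01, -9.39424759e-01,  1.28119433e-03],
       [-1.23302740e-04, -1.40879341e-03, -9.99999000e-01]]), 'contact_force': array([ 0.37256631,  0.08780077, -0.42212416]), 'torque': array([-0.05257447,  0.00308728,  0.00030038]), 'finger_force': 0.0, 'width': 1.0033163602022173} 0.0187
```

View pics/top0.png

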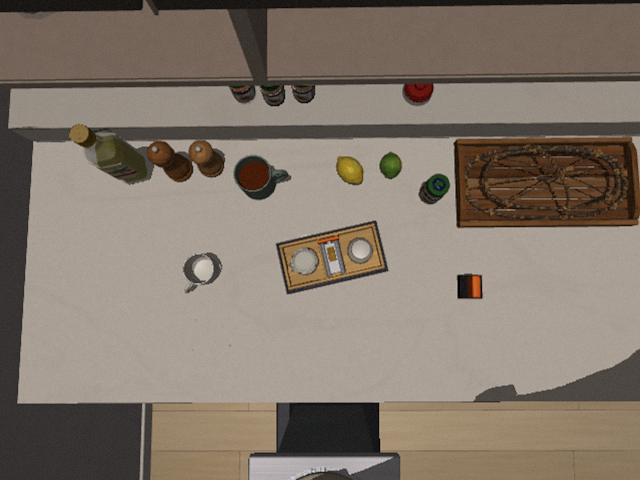

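View pics/scene0.png

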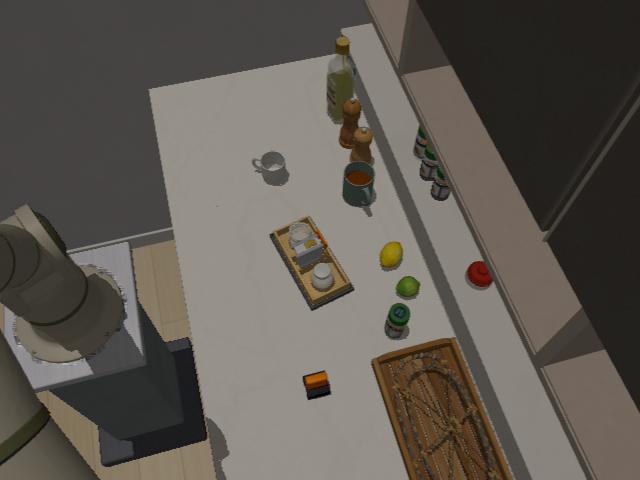

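The top view shows the handle at about (470,287), with its grip along world x. The carrier is at about (332,258), yawed about 0.25 rad, with the orange stop plate on the far side. The white mug is at (203,268). Next I'll measure the handle and carrier from colour masks.

Run:
```python
from h import *
for n,hb,cb in(('top',(440,260,500,315),(265,210,400,305)),('scene',(290,360,345,410),(260,205,365,315))):
    c=cam(n);hsv=cv2.cvtColor(c['frame'],cv2.COLOR_RGB2HSV);H,S,V=cv2.split(hsv)
    orange=((H<15)&(S>200)&(V>120)).astype('u1');dark=(V<70).astype('u1')
    def rect(m,b,z,hull=False):
        k=np.zeros_like(m);x0,y0,x1,y1=b;k[y0:y1,x0:x1]=m[y0:y1,x0:x1]
        cs,_=cv2.findContours(k,cv2.RETR_EXTERNAL,cv2.CHAIN_APPROX_NONE);q=max(cs,key=cv2.contourArea)[:,0]
        w=np.array([ray(c,p,z)[:2] for p in q]).astype('f4')
        r=cv2.minAreaRect(w*1000);print(n,b,z,np.round(r[0],1),np.round(r[1],1),round(r[2],1),'px',q.min(0),q.max(0))
    rect(orange,hb,.0666);rect(dark,hb,.0256);rect(dark,cb,.014);rect(orange,cb,.104)
    crop=c['frame'][hb[1]:hb[3],hb[0]:hb[2]];crop2=c['frame'][cb[1]:cb[3],cb[0]:cb[2]]
    if n=='top': A=[cv2.resize(crop,(400,int(400*crop.shape[0]/crop.shape[1])),interpolation=0)[:380],cv2.resize(crop2,(400,int(400*crop2.shape[0]/crop2.shape[1])))]
    else: B=[cv2.resize(crop,(400,int(400*crop.shape[0]/crop.shape[1])),interpolation=0)[:380],cv2.resize(crop2,(400,int(400*crop2.shape[0]/crop2.shape[1])))]
o=np.zeros((600,800,3),'u1')
A=[A[1],B[1]]
for i,a in enumerate(A): a=a[:600];o[:a.shape[0],400*i:400*i+400]=a
cv2.imwrite('pics/c1.png',o[:,:,::-1])
```

```text
top (440, 260, 500, 315) 0.0666 [ 502.2 -314.1] [14.3 41.1] 87.7 px [472 276] [479 296]
top (440, 260, 500, 315) 0.0256 [ 504.  -301.9] [48.9 30.2] 0.2 px [457 274] [472 297]
top (265, 210, 400, 305) 0.014 [568.4 -19.6] [112.5 223.3] 12.6 px [276 221] [387 293]
top (265, 210, 400, 305) 0.104 [597.3 -12.9] [ 5.9 41.3] 13.6 px [318 236] [338 242]
scene (290, 360, 345, 410) 0.0666 [ 488.8 -322.8] [0.  4.1] 74.9 px [309 383] [311 383]
scene (290, 360, 345, 410) 0.0256 [ 504.2 -330.7] [52.3 28.2] 0.3 px [305 381] [330 399]
scene (260, 205, 365, 315) 0.014 [568.9 -22.5] [112.4 228.8] 12.9 px [270 233] [353 310]
scene (260, 205, 365, 315) 0.104 [599.6 -31.1] [0. 0.] 0.0 px [324 243] [324 243]
```

View pics/c1.png

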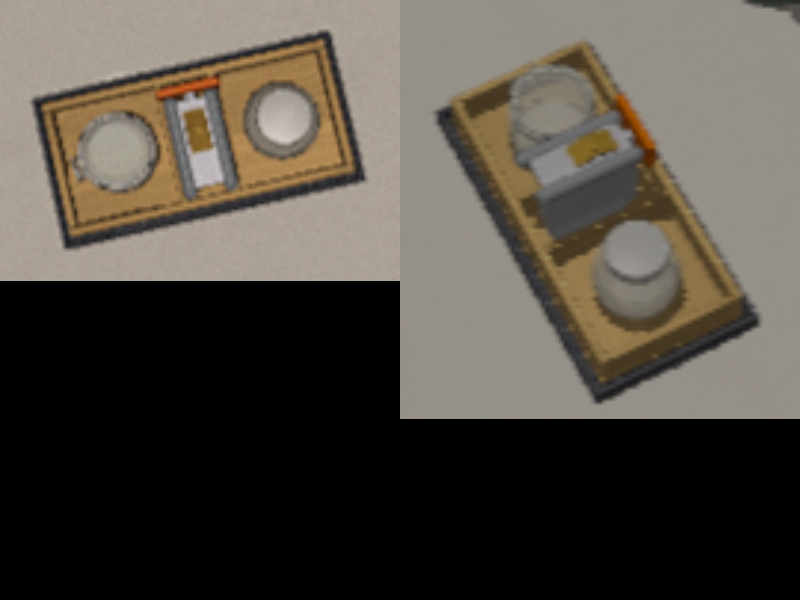

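The crops show the carrier with its rods, brass bump and far orange stop plate. Both views put the stand at about (0.5685, -0.021) with yaw 12.7°. The handle is at about (0.503, -0.315) with yaw near 0. I'll move above the handle next.

```bash
echo '[[[1, 0.04, -0.028, 0, 0, 0, 0.1], [1, 0.08, -0.056, 0, 0, 0, 0.2], [1, 0.12, -0.084, 0, 0, 0, 0.3], [1, 0.16, -0.112, 0, 0, 0, 0.35], [1, 0.2, -0.14, 0, 0, 0, 0.35]]]' | python3 nudge.py
python3 - <<'E'
from h import *
s=manip.state();d=np.array([.503,-.315,.2])-s['tool_pos'];print(s['tool_rot'].T@d,s['tool_rot'])
E
```

```text
time: 0.7
tool_pos: [0.3893, -0.4792, 0.2312]
tool_rot: [[1.0, -0.002, 0.0], [-0.002, -1.0, -0.0], [0.0, 0.0, -1.0]]
contact_force: [1.7, -0.6, 0.5]
width: 0.999
finger_force: 0.0
[ 0.11336105 -0.16445325  0.03123525] [[ 9.99998004e-01 -1.99819661e-03  8.46359478e-06]
 [-1.99819649e-03 -9.99998003e-01 -1.48980681e-05]
 [ 8.49334715e-06  1.48811264e-05 -1.00000000e+00]]
```

```bash
echo '[[[1, 0.028, -0.041, 0.008, 0, 0, 0], [1, 0.056, -0.082, 0.016, 0, 0, 0], [1, 0.084, -0.123, 0.024, 0, 0, 0], [1, 0.113, -0.164, 0.031, 0, 0, 0], [1, 0.113, -0.164, 0.031, 0, 0, 0]]]' | python3 nudge.py
python3 - <<'E'
from h import *
c=cam('wrist','w1.png');T=c['world_from_camera'];print(np.round(T,3).tolist(),np.round(c['camera_matrix'],1).tolist(),manip.state()['tool_pos'])
E
```

```text
time: 1.2
tool_pos: [0.5058, -0.3095, 0.1992]
tool_rot: [[1.0, 0.01, 0.001], [0.01, -1.0, 0.004], [0.001, -0.004, -1.0]]
contact_force: [0.5, -0.5, 0.9]
width: 0.999
finger_force: 0.0
[[0.011, -0.963, -0.27, 0.575], [-1.0, -0.011, 0.0, -0.309], [-0.003, 0.27, -0.963, 0.341], [0.0, 0.0, 0.0, 1.0]] [[337.4, 0.0, 314.8], [0.0, 337.4, 241.8], [0.0, 0.0, 1.0]] [ 0.5038613  -0.31279451  0.19960575]
```

View pics/w1.png

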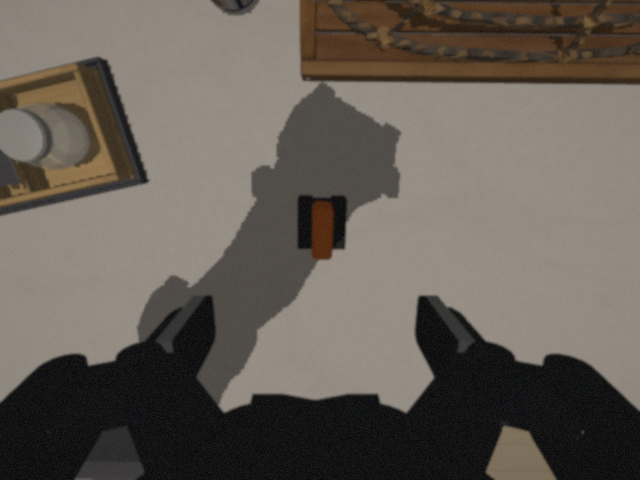

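The wrist image shows the orange grip at about (322,228), with the shoe behind it and the fingers open on either side. I'll measure it.

Run:
```python
from h import *
c=cam('wrist');H,S,V=cv2.split(cv2.cvtColor(c['frame'],cv2.COLOR_RGB2HSV))
m=((H<15)&(S>150)&(V>60)).astype('u1');m[:180]=0;m[280:]=0;m[:,:280]=0;m[:,360:]=0
for v in range(200,262,4):
    u=np.flatnonzero(m[v]);
    if len(u): 
        p=ray(c,(u.mean(),v),.0666);print(v,u.min(),u.max(),V[v,int(u.mean())],np.round(p*1000,1), round(1000*(ray(c,(u.max()+.5,v),.0666)-ray(c,(u.min()-.5,v),.0666))[1],1))
b=(V<45).astype('u1')
for v in (205,220,235,244):
    u=np.flatnonzero(b[v,285:360])+285;print('shoe',v,u.min(),u.max(),np.round(1000*ray(c,(u.min()-.5,v),.0256),1),np.round(1000*ray(c,(u.max()+.5,v),.0256),1))
s=manip.state();print(s['tool_pos'],s['tool_rot'])
```

```text
200 311 324 70 [ 530.8 -314.6   66.6] -11.4
204 309 327 71 [ 527.6 -315.    66.6] -15.6
208 309 328 85 [ 524.3 -315.5   66.6] -16.5
212 308 328 84 [ 520.9 -315.1   66.6] -17.3
216 309 328 86 [ 517.6 -315.5   66.6] -16.6
220 308 328 85 [ 514.2 -315.2   66.6] -17.4
224 308 328 85 [ 510.8 -315.2   66.6] -17.5
228 308 328 83 [ 507.4 -315.2   66.6] -17.6
232 308 327 83 [ 503.9 -314.9   66.6] -16.8
236 308 328 86 [ 500.4 -315.3   66.6] -17.7
240 308 327 86 [ 496.9 -314.9   66.6] -16.9
244 308 327 85 [ 493.4 -315.    66.6] -16.9
248 309 326 84 [ 489.9 -315.    66.6] -15.3
252 309 325 84 [ 486.3 -314.6   66.6] -14.5
shoe 205 294 342 [ 519.7 -292.3   25.6] [ 520.1 -338.5   25.6]
shoe 220 294 341 [ 505.3 -292.2   25.6] [ 505.6 -338.    25.6]
shoe 235 294 340 [ 490.5 -292.    25.6] [ 490.8 -337.5   25.6]
shoe 244 294 339 [ 481.4 -291.9   25.6] [ 481.8 -336.7   25.6]
[ 0.50230621 -0.31538606  0.19994419] [[ 9.99993637e-01  3.53329905e-03 -4.90749740e-04]
 [ 3.53354151e-03 -9.99993635e-01  4.94058427e-04]
 [-4.89000961e-04 -4.95789368e-04 -9.99999758e-01]]
```

```bash
echo '[[[1, 0.0015, 0, 0.045, 0, 0, 0], [1, 0.0015, 0, 0.09, 0, 0, 0], [1, 0.0015, 0, 0.135, 0, 0, 0], [1, 0.0015, 0, 0.169, 0, 0, 0], [1, 0.0015, 0, 0.169, 0, 0, 0]]]' | python3 nudge.py
echo '[[[0, 0, 0, 0, 0, 0, 0], [0, 0, 0, 0, 0, 0, 0], [0, 0, 0, 0, 0, 0, 0], [0, 0, 0, 0, 0, 0, 0], [0, 0, 0, 0, 0, 0, 0]]]' | python3 nudge.py
echo '[[[0, 0, 0, 0, 0, 0, 0], [0, 0, 0, 0, 0, 0, 0], [0, 0, 0, 0, 0, 0, 0]]]' | python3 nudge.py
```

```text
time: 1.8
tool_pos: [0.4996, -0.3175, 0.0274]
tool_rot: [[1.0, -0.002, -0.007], [-0.002, -1.0, 0.003], [-0.007, -0.003, -1.0]]
contact_force: [-1.2, -0.2, 0.5]
width: 1.002
finger_force: 0.0
time: 2.3
tool_pos: [0.5036, -0.3173, 0.0327]
tool_rot: [[1.0, -0.0, 0.002], [-0.0, -1.0, -0.001], [0.002, 0.001, -1.0]]
contact_force: [-0.7, 1.1, 10.1]
width: 0.204
finger_force: 60.0
time: 2.6
tool_pos: [0.5035, -0.3173, 0.0327]
tool_rot: [[1.0, -0.0, 0.002], [-0.0, -1.0, -0.001], [0.002, 0.001, -1.0]]
contact_force: [-1.1, -0.0, 10.1]
width: 0.205
finger_force: 59.7
```

```bash
echo '[[[0, 0, 0, -0.04, 0, 0, 0], [0, 0, 0, -0.08, 0, 0, 0], [0, 0, 0, -0.12, 0, 0, 0], [0, -0.005, -0.04, -0.127, 0, 0, -0.1], [0, -0.01, -0.08, -0.127, 0, 0, -0.22]]]' | python3 nudge.py
echo '[[[0, 0, 0, 0, 0, 0, 0], [0, 0, 0, 0, 0, 0, 0], [0, 0, 0, 0, 0, 0, 0]]]' | python3 nudge.py
python3 - <<'E'
from h import *
s=manip.state();d=np.array([.4807,-.0408,.16])-s['tool_pos'];print(s['tool_rot'].T@d,s['tool_rot'])
E
```

```text
time: 3.1
tool_pos: [0.4937, -0.2374, 0.1607]
tool_rot: [[0.976, 0.22, 0.004], [0.22, -0.976, -0.002], [0.004, 0.003, -1.0]]
contact_force: [0.4, 0.9, -1.4]
width: 0.199
finger_force: 58.8
time: 3.4
tool_pos: [0.493, -0.2379, 0.1585]
tool_rot: [[0.976, 0.217, 0.0], [0.217, -0.976, -0.001], [0.0, 0.001, -1.0]]
contact_force: [0.2, -0.4, -1.6]
width: 0.199
finger_force: 58.8
[ 0.03066898 -0.19507329 -0.00165942] [[ 9.76255311e-01  2.16622805e-01  3.58927919e-04]
 [ 2.16623009e-01 -9.76255090e-01 -6.86165895e-04]
 [ 2.01766027e-04  7.47625145e-04 -9.99999700e-01]]
```

```bash
echo '[[[0, 0.006, -0.04, 0, 0, 0, 0], [0, 0.012, -0.08, 0, 0, 0, 0], [0, 0.018, -0.12, 0, 0, 0, 0], [0, 0.024, -0.16, 0, 0, 0, 0], [0, 0.031, -0.195, 0, 0, 0, 0]]]' | python3 nudge.py
echo '[[[0, 0, 0, 0, 0, 0, 0], [0, 0, 0, 0, 0, 0, 0], [0, 0, 0, 0, 0, 0, 0]]]' | python3 nudge.py
python3 - <<'E'
from h import *
c=cam('wrist','w2.png');c=cam('top');f=c['frame'][200:320,260:420]
cv2.imwrite('pics/t2.png',cv2.resize(f,(800,600),interpolation=0)[:,:,::-1])
E
```

```text
time: 3.9
tool_pos: [0.4806, -0.0393, 0.1581]
tool_rot: [[0.976, 0.216, -0.0], [0.216, -0.976, -0.0], [-0.0, 0.0, -1.0]]
contact_force: [0.1, -0.1, 0.5]
width: 0.202
finger_force: 59.0
time: 4.2
tool_pos: [0.4809, -0.0416, 0.1582]
tool_rot: [[0.976, 0.216, -0.0], [0.216, -0.976, -0.001], [-0.0, 0.001, -1.0]]
contact_force: [0.1, -1.0, -0.8]
width: 0.203
finger_force: 59.0
```

View pics/w2.png

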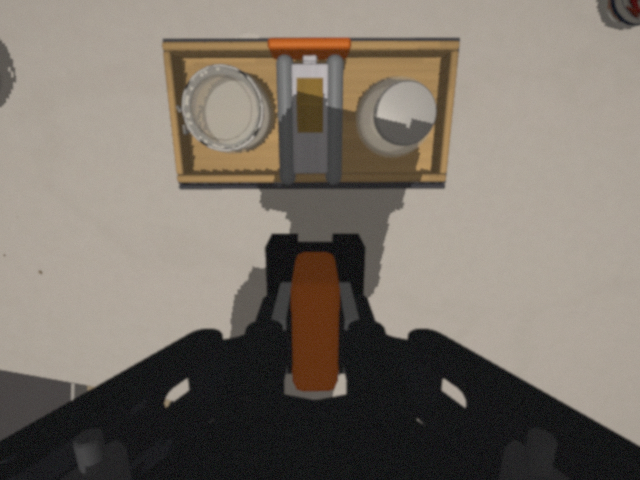

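The wrist view is good. The rods run along columns of about 285 and 335, from rows 55 to 185. The handle grip is centred at u≈315 and the shoe front is at row 235. I'll measure the rods against the handle in tool axes.

```bash
cat > m.py <<'E'
from h import *
def go(zr=.091,rows=range(60,186,8)):
    c=cam('wrist');f=c['frame'];H,S,V=cv2.split(cv2.cvtColor(f,cv2.COLOR_RGB2HSV))
    s=manip.state();R=s['tool_rot'];t=s['tool_pos']
    tl=lambda u,v,z:(R.T@(ray(c,(u,v),z)-t))*1000
    P=[]
    for v in rows:
        g=np.flatnonzero((S[v,262:362]<60)&(V[v,262:362]>50))+262
        k=np.split(g,np.flatnonzero(np.diff(g)>25)+1)
        if len(g)<5: continue
        a,b=tl(g.min()-.5,v,zr),tl(g.max()+.5,v,zr);P.append((v,g.min(),g.max(),(a[0]+b[0])/2,(a[1]+b[1])/2,b[1]-a[1]))
    P=np.array(P);print(np.round(P,1))
    m=((H<15)&(S>150)&(V>60)).astype('u1')
    for v in range(265,380,20):
        u=np.flatnonzero(m[v]);a,b=tl(u.min()-.5,v,t[2]+.034),tl(u.max()+.5,v,t[2]+.034);print('grip',v,u.min(),u.max(),np.round((a+b)/2,1))
    u=np.flatnonzero(V[238]<45);u=u[(u>230)&(u<400)];a,b=tl(u.min()-.5,238,t[2]-.007),tl(u.max()+.5,238,t[2]-.007);print('shoe',u.min(),u.max(),np.round((a+b)/2,1),np.round(b-a,1))
    print(t,R[:,0])
    return P
E
python3 -c "from m import *;go()"
```

```text
[[ 60.  277.  342.  115.5  -2.7  36.9]
 [ 68.  277.  342.  111.5  -2.8  37.1]
 [ 76.  277.  342.  107.4  -2.8  37.3]
 [ 84.  277.  342.  103.2  -2.8  37.5]
 [ 92.  262.  342.   99.   -7.1  46.3]
 [100.  262.  341.   94.7  -7.4  46. ]
 [108.  262.  361.   90.5  -1.7  57.9]
 [116.  262.  361.   86.1  -1.7  58.2]
 [124.  262.  361.   81.7  -1.7  58.6]
 [132.  262.  361.   77.2  -1.7  58.9]
 [140.  279.  341.   72.7  -2.6  37.3]
 [148.  280.  341.   68.2  -2.3  37. ]
 [156.  280.  340.   63.5  -2.6  36.6]
 [164.  280.  341.   58.8  -2.3  37.4]
 [172.  280.  340.   54.1  -2.7  37.1]
 [180.  281.  339.   49.3  -2.7  36.1]]
grip 265 295 335 [ 30.4   0.3 -34. ]
grip 285 292 337 [ 23.1   0.1 -34. ]
grip 305 291 339 [ 15.5   0.3 -34. ]
grip 325 292 338 [  7.7   0.3 -34. ]
grip 345 292 338 [ -0.4   0.3 -34. ]
grip 365 292 337 [ -8.8   0.1 -34. ]
shoe 271 359 [28.8  0.3  7. ] [ 0.  40.6  0. ]
[ 0.4806979  -0.0415114   0.15819762] [ 9.76534179e-01  2.15362409e-01 -1.75610207e-04]
```

View pics/t2.png

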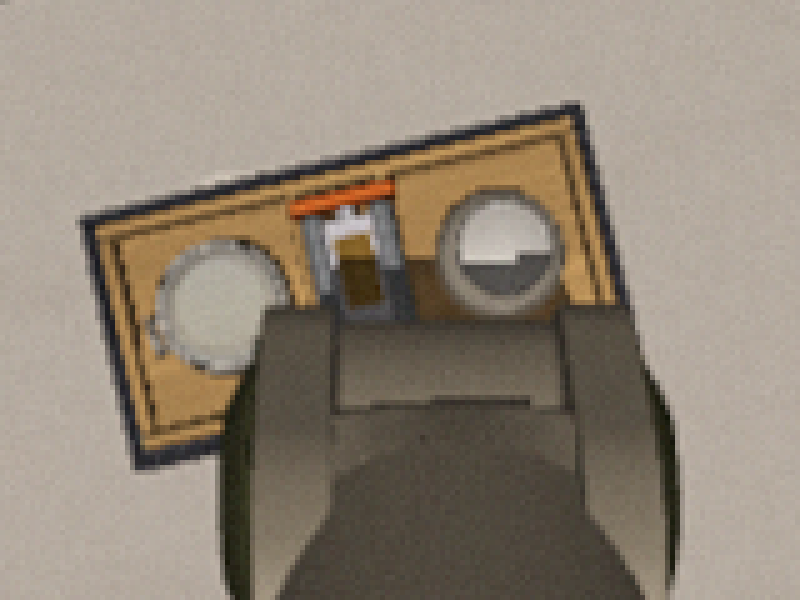

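The top crop shows the arm over the near part of the rail, with the stop plate at the far end. The rods lie 2.9 mm toward -y of the handle in tool axes, and the yaw is within 0.004 rad. I'll align and descend to rail height.

```bash
echo '[[[0, 0, -0.0028, 0.02, 0, 0, -0.004], [0, 0, -0.0028, 0.0456, 0, 0, -0.004], [0, 0, -0.0028, 0.0456, 0, 0, -0.004], [0, 0, -0.0028, 0.0456, 0, 0, -0.004]]]' | python3 nudge.py
python3 - <<'E'
from m import *
go(rows=range(4,130,9))
c=cam('scene');f=c['frame'][190:310,230:390];cv2.imwrite('pics/s3.png',cv2.resize(f,(800,600),interpolation=0)[:,:,::-1])
cam('wrist','w3.png')
E
```

```text
time: 4.75
tool_pos: [0.4797, -0.038, 0.1127]
tool_rot: [[0.975, 0.221, -0.001], [0.221, -0.975, -0.0], [-0.002, -0.0, -1.0]]
contact_force: [-0.8, 0.9, -0.5]
width: 0.204
finger_force: 59.0
[[ 31.  276.  360.  116.    1.4  36.3]
 [ 40.  275.  361.  112.6   1.4  37.4]
 [ 49.  275.  361.  109.1   1.4  37.7]
 [ 58.  276.  360.  105.6   1.4  37. ]
 [ 67.  276.  360.  102.1   1.4  37.3]
 [ 76.  276.  360.   98.5   1.5  37.5]
 [ 85.  262.  359.   94.8  -1.9  43.6]
 [ 94.  262.  359.   91.1  -1.9  43.9]
 [103.  262.  358.   87.4  -2.1  43.7]
 [112.  262.  358.   83.6  -2.1  44. ]
 [121.  262.  358.   79.7  -2.1  44.3]]
grip 265 294 335 [ 30.1  -0.  -34. ]
grip 285 292 338 [ 22.9   0.2 -34. ]
grip 305 291 339 [ 15.4   0.2 -34. ]
grip 325 292 337 [  7.6  -0.  -34. ]
grip 345 292 338 [ -0.5   0.2 -34. ]
grip 365 292 337 [ -8.9  -0.  -34. ]
shoe 271 359 [28.5  0.2  7. ] [ 0.  40.5  0. ]
[ 0.48020029 -0.0378766   0.11318173] [ 9.75310073e-01  2.20839873e-01 -1.10297796e-04]
```

View pics/w3.png

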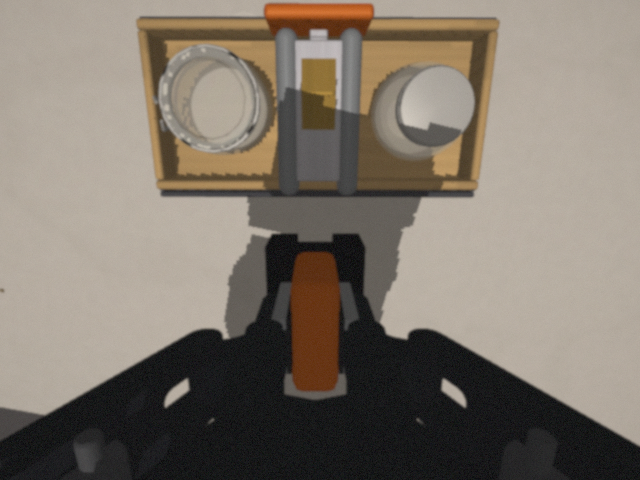

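In this view the rods are centred at u≈318 near the mouth (row 190) and the shoe is centred at 315. That means +1.2 mm in tool y. I'll correct it and approach to just before the rod tips.

```bash
echo '[[[0, 0.005, 0.0012, 0.0004, 0, 0, 0], [0, 0.01, 0.0012, 0.0004, 0, 0, 0], [0, 0.01, 0.0012, 0.0004, 0, 0, 0], [0, 0.01, 0.0012, 0.0004, 0, 0, 0]]]' | python3 nudge.py
python3 - <<'E'
from m import *
go(rows=[*range(40,80,9),*range(150,216,5)])
E
```

```text
time: 5.3
tool_pos: [0.4903, -0.0361, 0.1124]
tool_rot: [[0.975, 0.222, 0.0], [0.222, -0.975, -0.0], [0.0, 0.0, -1.0]]
contact_force: [-1.2, -0.8, -0.7]
width: 0.204
finger_force: 59.0
[[ 58.  277.  358.  106.3   1.2  35.7]
 [ 67.  275.  359.  102.8   1.   37.3]
 [ 76.  275.  359.   99.2   1.   37.5]
 [150.  278.  357.   67.7   1.3  37.3]
 [155.  278.  356.   65.4   1.1  37. ]
 [160.  277.  356.   63.1   0.9  37.6]
 [165.  277.  356.   60.8   0.9  37.8]
 [170.  278.  356.   58.5   1.1  37.4]
 [175.  278.  356.   56.2   1.1  37.6]
 [180.  278.  356.   53.8   1.1  37.7]
 [185.  278.  355.   51.5   0.9  37.4]
 [190.  278.  355.   49.1   0.9  37.6]
 [195.  278.  355.   46.7   0.9  37.7]
 [200.  278.  355.   44.3   0.9  37.9]
 [205.  266.  356.   41.8  -1.8  44.3]
 [210.  262.  361.   39.3  -1.5  48.9]
 [215.  262.  361.   36.9  -1.5  49.1]]
grip 265 295 335 [ 30.6   0.2 -34. ]
grip 285 292 337 [ 23.3  -0.  -34. ]
grip 305 291 339 [ 15.7   0.2 -34. ]
grip 325 292 338 [  7.9   0.2 -34. ]
grip 345 292 338 [ -0.2   0.2 -34. ]
grip 365 292 337 [ -8.6   0.  -34. ]
shoe 271 359 [29.   0.2  7. ] [ 0.  40.7 -0. ]
[ 0.48999377 -0.03612283  0.11229842] [ 9.75021555e-01  2.22110220e-01 -1.33310121e-04]
```

View pics/s3.png

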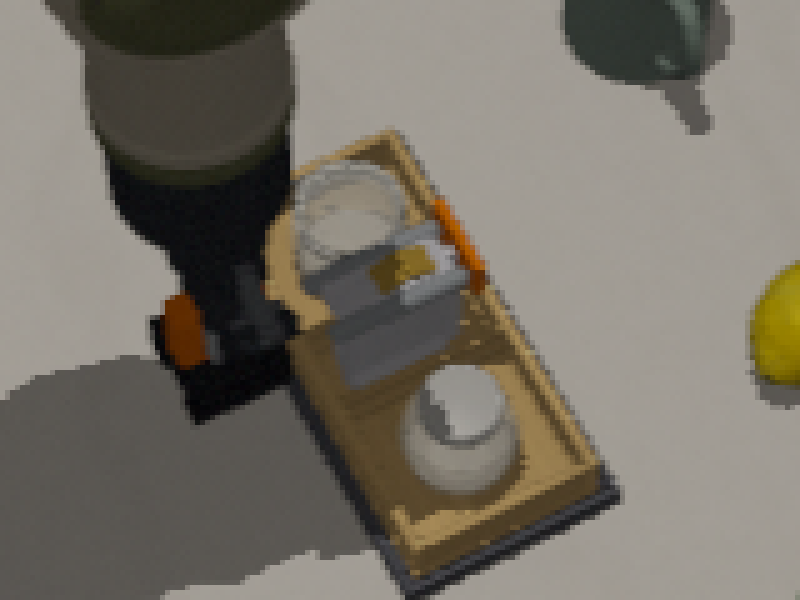

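The scene crop confirms the handle is upright and level in front of the rail. The remaining lateral error is about 0.8 mm. I'll correct it and enter slowly, watching the force.

```bash
echo '[[[0, 0.003, 0.0008, 0, 0, 0, 0], [0, 0.007, 0.0008, 0, 0, 0, 0], [0, 0.011, 0.0008, 0, 0, 0, 0], [0, 0.015, 0.0008, 0, 0, 0, 0], [0, 0.015, 0.0008, 0, 0, 0, 0]]]' | python3 nudge.py; echo '[[[0, 0.003, 0, 0, 0, 0, 0], [0, 0.006, 0, 0, 0, 0, 0], [0, 0.006, 0, 0, 0, 0, 0]]]' | python3 nudge.py
python3 -c "
from m import *
go(rows=range(150,200,6))"
```

```text
time: 5.85
tool_pos: [0.5056, -0.0334, 0.1122]
tool_rot: [[0.975, 0.222, 0.001], [0.222, -0.975, 0.0], [0.001, 0.0, -1.0]]
contact_force: [-0.3, 0.2, -1.1]
width: 0.2
finger_force: 59.0
time: 6.15
tool_pos: [0.5112, -0.0322, 0.1123]
tool_rot: [[0.975, 0.222, 0.0], [0.222, -0.975, 0.0], [0.0, 0.0, -1.0]]
contact_force: [-0.0, -0.3, -2.0]
width: 0.206
finger_force: 59.0
[[ 1.50e+02  2.62e+02  3.55e+02  6.77e+01 -2.90e+00  4.38e+01]
 [ 1.56e+02  2.62e+02  3.55e+02  6.50e+01 -2.90e+00  4.40e+01]
 [ 1.62e+02  2.62e+02  3.55e+02  6.23e+01 -2.90e+00  4.42e+01]
 [ 1.68e+02  2.62e+02  3.54e+02  5.95e+01 -3.20e+00  4.40e+01]
 [ 1.74e+02  2.62e+02  3.54e+02  5.67e+01 -3.20e+00  4.42e+01]
 [ 1.80e+02  2.76e+02  3.54e+02  5.39e+01  1.00e-01  3.77e+01]
 [ 1.86e+02  2.76e+02  3.54e+02  5.11e+01  1.00e-01  3.79e+01]
 [ 1.92e+02  2.76e+02  3.53e+02  4.82e+01 -1.00e-01  3.76e+01]
 [ 1.98e+02  2.77e+02  3.53e+02  4.53e+01  1.00e-01  3.73e+01]]
grip 265 294 335 [ 30.7  -0.1 -34. ]
grip 285 292 338 [ 23.4   0.1 -34. ]
grip 305 291 339 [ 15.8   0.1 -34. ]
grip 325 292 338 [  8.    0.1 -34. ]
grip 345 292 338 [ -0.1   0.1 -34. ]
grip 365 292 337 [ -8.5  -0.  -34. ]
shoe 270 361 [29.1  0.4  7. ] [ 0. 42.  0.]
[ 0.51087319 -0.03226314  0.11224066] [9.75032067e-01 2.22064099e-01 7.01150005e-05]
```

The handle is centred to 0.1 mm and its leading end is past the rod tips with no force. I'll keep sliding.

```bash
echo '[[[0, 0.005, 0, 0, 0, 0, 0], [0, 0.01, 0, 0, 0, 0, 0], [0, 0.015, 0, 0, 0, 0, 0], [0, 0.02, 0, 0, 0, 0, 0], [0, 0.02, 0, 0, 0, 0, 0]]]' | python3 nudge.py; echo '[[[0, 0.005, 0, 0, 0, 0, 0], [0, 0.01, 0, 0, 0, 0, 0], [0, 0.015, 0, 0, 0, 0, 0], [0, 0.015, 0, 0, 0, 0, 0]]]' | python3 nudge.py; echo '[[[0, 0.005, 0, 0, 0, 0, 0], [0, 0.01, 0, 0, 0, 0, 0], [0, 0.013, 0, 0, 0, 0, 0], [0, 0.013, 0, 0, 0, 0, 0]]]' | python3 nudge.py
```

```text
time: 6.7
tool_pos: [0.5312, -0.0276, 0.1122]
tool_rot: [[0.975, 0.222, 0.001], [0.222, -0.975, 0.0], [0.001, 0.0, -1.0]]
contact_force: [-0.6, -0.4, -1.0]
width: 0.203
finger_force: 59.0
time: 7.1
tool_pos: [0.5459, -0.0243, 0.1124]
tool_rot: [[0.975, 0.222, 0.001], [0.222, -0.975, 0.0], [0.001, 0.0, -1.0]]
contact_force: [0.7, -0.3, 0.2]
width: 0.199
finger_force: 59.0
time: 7.5
tool_pos: [0.5583, -0.0215, 0.1123]
tool_rot: [[0.975, 0.222, 0.001], [0.222, -0.975, 0.0], [0.001, 0.0, -1.0]]
contact_force: [0.3, 0.4, 1.3]
width: 0.202
finger_force: 59.0
```

```bash
echo '[[[0, 0.002, 0, 0, 0, 0, 0], [0, 0.004, 0, 0, 0, 0, 0], [0, 0.004, 0, 0, 0, 0, 0]]]' | python3 nudge.py;python3 - <<'E'
from h import *
cam('wrist','w4.png')
E
```

```text
time: 7.8
tool_pos: [0.5619, -0.0207, 0.1123]
tool_rot: [[0.975, 0.222, 0.001], [0.222, -0.975, 0.0], [0.001, 0.0, -1.0]]
contact_force: [0.9, 0.3, 0.2]
width: 0.199
finger_force: 59.0
```

View pics/w4.png

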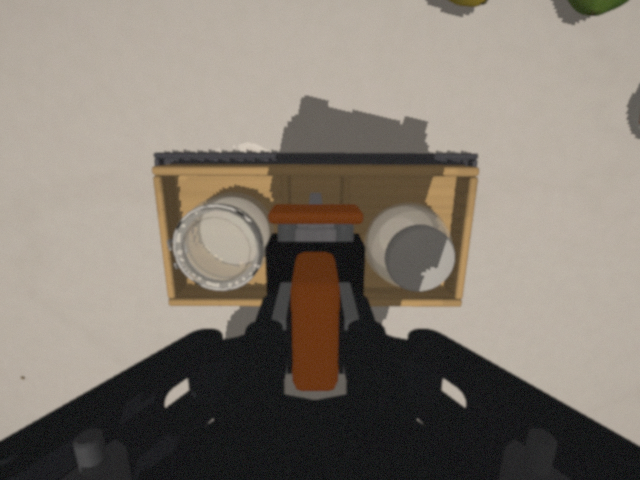

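The handle is on the rail, with its shoe front at row 236 just before the stop plate at rows 205–222. About 6 mm remains. I'll continue in small steps until the force rises.

```bash
echo '[[[0, 0.0015, 0, 0, 0, 0, 0], [0, 0.003, 0, 0, 0, 0, 0], [0, 0.003, 0, 0, 0, 0, 0]]]' | python3 nudge.py;echo '[[[0, 0.001, 0, 0, 0, 0, 0], [0, 0.002, 0, 0, 0, 0, 0], [0, 0.002, 0, 0, 0, 0, 0]]]' | python3 nudge.py;echo '[[[0, 0.001, 0, 0, 0, 0, 0], [0, 0.002, 0, 0, 0, 0, 0], [0, 0.002, 0, 0, 0, 0, 0]]]' | python3 nudge.py
```

```text
time: 8.15
tool_pos: [0.5645, -0.02, 0.1122]
tool_rot: [[0.975, 0.222, 0.0], [0.222, -0.975, 0.0], [0.0, -0.0, -1.0]]
contact_force: [0.7, -0.5, -0.4]
width: 0.202
finger_force: 59.0
time: 8.45
tool_pos: [0.5664, -0.0197, 0.1122]
tool_rot: [[0.975, 0.222, -0.0], [0.222, -0.975, -0.0], [-0.0, -0.0, -1.0]]
contact_force: [0.5, -0.8, -0.4]
width: 0.199
finger_force: 59.0
time: 8.75
tool_pos: [0.5683, -0.0192, 0.1122]
tool_rot: [[0.975, 0.222, -0.0], [0.222, -0.975, 0.0], [-0.0, -0.0, -1.0]]
contact_force: [-0.3, 0.1, -1.8]
width: 0.203
finger_force: 59.0
```

```bash
cat > p.py <<'E'
from h import *
import sys
c=cam('wrist');H,S,V=cv2.split(cv2.cvtColor(c['frame'],cv2.COLOR_RGB2HSV))
print('V275..285',V[195:250:1,276:284].mean(1).astype(int).tolist())
print('S',S[195:250:1,276:284].mean(1).astype(int).tolist())
print('rim/foot col 210 S',S[120:190,200:206].mean(1).astype(int).tolist())
cv2.imwrite('pics/'+sys.argv[1],cv2.resize(c['frame'][120:320,160:480],(800,500),interpolation=0)[:,:,::-1])
E
python3 p.py w5.png
```

```text
V275..285 [90, 91, 91, 89, 91, 91, 90, 88, 88, 90, 89, 88, 89, 90, 90, 91, 90, 91, 91, 90, 89, 91, 91, 92, 92, 93, 93, 93, 93, 93, 96, 98, 102, 105, 109, 109, 109, 106, 105, 103, 101, 94, 83, 69, 60, 54, 45, 31, 25, 21, 20, 19, 21, 23, 22]
S [111, 112, 110, 113, 109, 109, 111, 112, 109, 110, 114, 111, 110, 109, 111, 111, 112, 111, 108, 113, 118, 139, 170, 192, 207, 196, 196, 200, 199, 204, 205, 201, 204, 199, 192, 192, 198, 204, 203, 206, 208, 179, 139, 79, 26, 12, 13, 32, 43, 66, 63, 48, 55, 59, 46]
rim/foot col 210 S [29, 30, 28, 31, 30, 30, 31, 30, 29, 29, 29, 30, 29, 29, 29, 28, 29, 28, 29, 28, 29, 28, 28, 29, 29, 29, 29, 28, 29, 27, 27, 28, 28, 27, 28, 29, 28, 29, 28, 28, 28, 23, 12, 6, 6, 9, 11, 9, 13, 12, 14, 18, 61, 95, 110, 111, 113, 114, 117, 116, 117, 117, 117, 116, 116, 116, 116, 117, 117, 118]
```

View pics/w5.png

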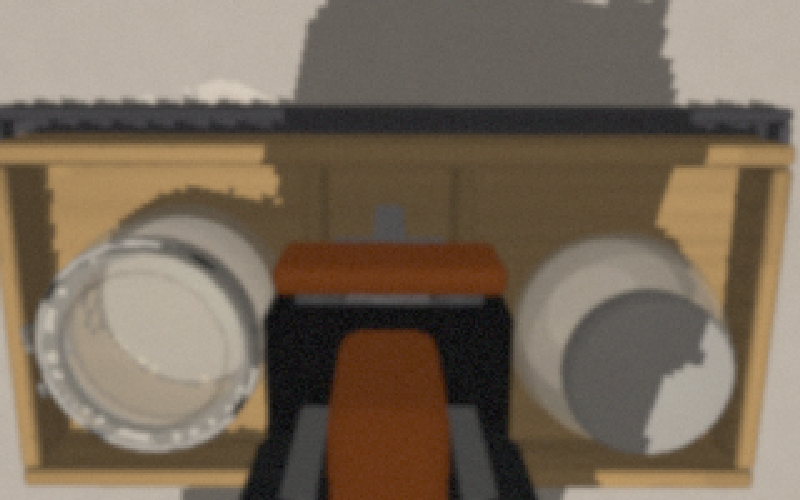

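The crop shows the shoe front about 4 px (1.5–2 mm) from the stop plate, so it is about home. I'll nudge on slightly to feel the stop.

```bash
echo '[[[0, 0.001, 0, 0, 0, 0, 0], [0, 0.001, 0, 0, 0, 0, 0], [0, 0.001, 0, 0, 0, 0, 0]]]' | python3 nudge.py; python3 p.py w6.png | tail -n +2 |head -1; echo '[[[0, 0.001, 0, 0, 0, 0, 0], [0, 0.001, 0, 0, 0, 0, 0], [0, 0.001, 0, 0, 0, 0, 0]]]' | python3 nudge.py;python3 p.py w7.png|tail -n +2 |head -1;echo '[[[0, 0.001, 0, 0, 0, 0, 0], [0, 0.001, 0, 0, 0, 0, 0], [0, 0.001, 0, 0, 0, 0, 0]]]' | python3 nudge.py;python3 p.py w8.png| tail -n +2
```

```text
time: 9.1
tool_pos: [0.5692, -0.019, 0.1123]
tool_rot: [[0.975, 0.222, -0.0], [0.222, -0.975, -0.0], [-0.0, 0.0, -1.0]]
contact_force: [-0.1, -0.2, -0.7]
width: 0.203
finger_force: 59.0
S [111, 109, 111, 111, 112, 110, 111, 111, 112, 109, 108, 111, 108, 108, 110, 112, 111, 109, 110, 111, 111, 112, 118, 148, 171, 194, 199, 196, 199, 204, 206, 200, 205, 203, 199, 206, 191, 196, 197, 194, 198, 202, 198, 176, 124, 71, 30, 36, 53, 51, 42, 45, 48, 49, 40]
time: 9.45
tool_pos: [0.5702, -0.0188, 0.1122]
tool_rot: [[0.975, 0.222, -0.0], [0.222, -0.975, 0.0], [-0.0, -0.0, -1.0]]
contact_force: [-0.3, 0.2, -0.3]
width: 0.203
finger_force: 59.0
S [111, 112, 108, 110, 110, 113, 110, 112, 112, 112, 110, 111, 111, 116, 113, 110, 111, 109, 112, 112, 109, 107, 111, 114, 123, 148, 180, 199, 198, 202, 193, 200, 198, 203, 205, 208, 199, 198, 194, 195, 197, 202, 201, 208, 201, 188, 188, 154, 87, 50, 70, 39, 40, 74, 62]
time: 9.8
tool_pos: [0.5712, -0.0185, 0.1123]
tool_rot: [[0.975, 0.222, -0.0], [0.222, -0.975, -0.0], [-0.0, 0.0, -1.0]]
contact_force: [-0.8, 0.1, -0.7]
width: 0.203
finger_force: 59.0
S [108, 111, 108, 111, 110, 113, 111, 108, 111, 108, 109, 114, 113, 112, 108, 112, 109, 109, 111, 111, 110, 108, 110, 113, 112, 112, 120, 150, 186, 194, 198, 199, 201, 204, 202, 202, 198, 207, 202, 204, 201, 196, 204, 199, 197, 205, 206, 196, 188, 140, 107, 66, 51, 73, 40]
rim/foot col 210 S [29, 29, 29, 29, 28, 29, 29, 31, 30, 30, 30, 29, 30, 29, 29, 30, 30, 28, 28, 28, 29, 28, 29, 28, 29, 28, 28, 28, 28, 28, 28, 29, 28, 28, 28, 28, 27, 28, 29, 28, 29, 29, 29, 28, 28, 25, 15, 8, 12, 11, 10, 10, 13, 9, 10, 13, 36, 81, 103, 110, 108, 113, 114, 118, 115, 116, 117, 117, 117, 117]
```

Run:
```python
from h import *
c=cam('wrist');s=manip.state();R,t=s['tool_rot'],s['tool_pos']
V=c['frame'][:,:,0].astype(int);print(V[218:252,276:284].mean(1).astype(int).tolist())
for v,z in((234,.1051),(236,.1051),(240,.1051),(222,.104),(226,.104),(230,.104),(240,.104),(245,.104),(245,.103),(245,.1)): print(v,z,np.round(1000*R.T@(ray(c,(300,v),z)-t),1)[0])
# stop plate / grip as seen from top and scene
for n,b in(('top',(265,210,400,305)),('scene',(260,190,380,315))):
    c=cam(n);H,S,Vv=cv2.split(cv2.cvtColor(c['frame'],cv2.COLOR_RGB2HSV))
    m=((H<15)&(S>200)&(Vv>60));x0,y0,x1,y1=b;k=np.zeros(m.shape,'u1');k[y0:y1,x0:x1]=m[y0:y1,x0:x1]
    nn,_,st,ce=cv2.connectedComponentsWithStats(k)
    for i in range(1,nn):
        if st[i,4]>15: print(n,st[i],ce[i].round(1),np.round(1000*ray(c,ce[i],.104)).tolist())
```

```text
[89, 90, 90, 89, 92, 91, 92, 92, 93, 93, 93, 92, 93, 94, 97, 102, 105, 107, 108, 108, 107, 105, 104, 100, 92, 74, 49, 29, 17, 20, 20, 21, 22, 20]
234 0.1051 30.6
236 0.1051 29.7
240 0.1051 27.8
222 0.104 36.0
226 0.104 34.1
230 0.104 32.2
240 0.104 27.5
245 0.104 25.1
245 0.103 24.8
245 0.1 23.9
scene [301 231   8  16  99] [304.4 238.8] [559.0, -9.0, 104.0]
```

```bash
echo '[[[0, 0.001, 0, 0, 0, 0, 0], [0, 0.001, 0, 0, 0, 0, 0], [0, 0.001, 0, 0, 0, 0, 0]]]' | python3 nudge.py; echo '[[[0, 0.001, 0, 0, 0, 0, 0], [0, 0.001, 0, 0, 0, 0, 0], [0, 0.001, 0, 0, 0, 0, 0]]]' | python3 nudge.py; python3 p.py w9.png | cut -c1-400 ; echo '[[[0, 0.001, 0, 0, 0, 0, 0], [0, 0.001, 0, 0, 0, 0, 0], [0, 0.001, 0, 0, 0, 0, 0]]]' | python3 nudge.py; python3 p.py w9.png
```

```text
time: 10.3
tool_pos: [0.5714, -0.0185, 0.1121]
tool_rot: [[0.975, 0.222, -0.001], [0.222, -0.975, -0.0], [-0.001, -0.0, -1.0]]
contact_force: [-3.3, -0.3, 2.1]
width: 0.205
finger_force: 59.3
time: 10.6
tool_pos: [0.5722, -0.0183, 0.1121]
tool_rot: [[0.975, 0.222, -0.002], [0.222, -0.975, -0.0], [-0.002, -0.0, -1.0]]
contact_force: [-4.8, -0.3, 2.1]
width: 0.201
finger_force: 59.5
V275..285 [90, 91, 92, 91, 90, 90, 90, 90, 90, 91, 90, 90, 90, 89, 88, 89, 90, 90, 90, 89, 91, 91, 91, 91, 92, 91, 91, 91, 92, 92, 92, 93, 93, 93, 92, 93, 93, 95, 100, 104, 106, 107, 109, 109, 107, 105, 104, 99, 90, 71, 43, 26, 21, 20, 23]
S [112, 111, 112, 110, 109, 112, 111, 113, 114, 110, 112, 109, 110, 111, 110, 111, 109, 110, 109, 112, 110, 108, 111, 112, 107, 110, 115, 133, 160, 182, 202, 202, 199, 202, 203, 199, 200, 204, 200, 194, 195, 203, 193, 196, 199, 202, 197, 207, 199, 186, 147, 65, 60, 60, 40]
rim/foot col 210 S [29, 29, 29, 29, 29, 30, 29, 30, 30, 29, 30, 29, 30, 29, 30, 29, 29, 29, 29, 27, 29, 27, 28, 30, 29, 29, 29, 28, 28, 28, 29, 28, 29, 28, 28, 27, 29, 28, 28, 27, 28, 27, 28, 27, 28, 30
[... 420 characters left out ...]
, 90, 92, 91, 93, 92, 94, 93, 93, 95, 94, 99, 103, 105, 109, 109, 108, 107, 105, 103, 99, 91, 71, 43, 25, 20, 20, 20]
S [109, 108, 108, 111, 114, 113, 111, 107, 109, 111, 111, 108, 108, 110, 114, 109, 109, 115, 112, 111, 113, 112, 108, 110, 109, 110, 114, 122, 152, 180, 199, 198, 208, 195, 200, 204, 192, 207, 203, 200, 201, 193, 194, 203, 198, 203, 196, 209, 201, 178, 143, 62, 48, 56, 45]
rim/foot col 210 S [29, 29, 30, 29, 28, 30, 29, 29, 29, 29, 30, 29, 30, 30, 30, 30, 30, 29, 29, 29, 28, 28, 28, 29, 29, 28, 29, 28, 29, 28, 29, 28, 29, 29, 27, 28, 28, 28, 29, 28, 29, 28, 28, 28, 28, 29, 30, 25, 17, 9, 13, 12, 11, 12, 13, 18, 14, 15, 41, 82, 108, 108, 111, 116, 118, 116, 116, 116, 117, 118]
```

Contact with the stop is clear: the force is 6 N and the plate is no longer moving relative to the hand. I'll back off the 1.5 mm overrun to home.

```bash
echo '[[[0, -0.0015, 0, 0, 0, 0, 0], [0, -0.003, 0, 0, 0, 0, 0], [0, -0.003, 0, 0, 0, 0, 0]]]' | python3 nudge.py; python3 p.py w10.png | cut -c1-300
```

```text
time: 11.3
tool_pos: [0.5721, -0.0184, 0.1124]
tool_rot: [[0.975, 0.222, 0.002], [0.222, -0.975, 0.0], [0.002, 0.0, -1.0]]
contact_force: [-0.2, -0.7, -1.5]
width: 0.201
finger_force: 58.9
V275..285 [92, 90, 91, 90, 90, 91, 91, 90, 89, 90, 90, 89, 89, 88, 88, 88, 89, 90, 89, 89, 89, 89, 90, 89, 90, 88, 90, 91, 91, 92, 91, 92, 92, 93, 92, 93, 94, 96, 100, 103, 106, 107, 109, 107, 104, 104, 101, 95, 81, 58, 34, 21, 20, 23, 21]
S [107, 111, 113, 109, 110, 109, 110, 111, 111, 109, 110, 109, 113, 109, 108, 108, 110, 108, 108, 111, 111, 110, 112, 115, 113, 115, 118, 145, 175, 197, 205, 203, 203, 199, 205, 199, 193, 202, 201, 200, 200, 200, 192, 194, 204, 194, 197, 199, 191, 173, 102, 47, 57, 50, 39]
rim/foot col 210 S [28, 29, 29, 29, 30, 29, 29, 29, 29, 29, 30, 29, 30, 30, 30, 30, 30, 29, 29, 29, 29, 27, 28, 29, 29, 29, 28, 29, 28, 30, 30, 28, 28, 28, 28, 29, 28, 28, 28, 28, 28, 27, 28, 28, 29, 28, 27, 23, 9, 11, 12, 10, 8, 10, 17, 21, 11, 59, 94, 104, 110, 110, 115, 116, 119, 116, 119, 117, 1
```

```bash
echo '[[[0, -0.001, 0, 0, 0, 0, 0], [0, -0.001, 0, 0, 0, 0, 0], [0, -0.001, 0, 0, 0, 0, 0], [0, -0.001, 0, 0, 0, 0, 0]]]' | python3 nudge.py; python3 p.py w11.png | cut -c1-300
```

```text
time: 11.75
tool_pos: [0.5703, -0.0187, 0.1123]
tool_rot: [[0.975, 0.222, 0.0], [0.222, -0.975, 0.0], [0.0, 0.0, -1.0]]
contact_force: [-0.5, 0.1, -0.9]
width: 0.204
finger_force: 58.9
V275..285 [91, 91, 89, 90, 91, 90, 90, 89, 89, 89, 89, 89, 88, 88, 90, 90, 90, 91, 91, 90, 90, 90, 90, 90, 92, 92, 92, 93, 92, 93, 93, 93, 94, 96, 99, 102, 105, 107, 109, 108, 107, 105, 101, 100, 92, 76, 52, 32, 22, 21, 21, 19, 20, 22, 22]
S [110, 111, 111, 108, 112, 112, 110, 110, 108, 114, 109, 110, 113, 110, 108, 111, 110, 107, 110, 111, 112, 111, 111, 122, 148, 176, 200, 195, 206, 209, 195, 199, 199, 201, 206, 205, 203, 199, 192, 197, 197, 199, 208, 198, 181, 141, 100, 50, 36, 34, 61, 33, 52, 38, 52]
rim/foot col 210 S [29, 29, 29, 29, 29, 29, 30, 30, 30, 29, 29, 30, 29, 30, 29, 28, 29, 29, 28, 28, 29, 28, 28, 29, 29, 29, 28, 29, 28, 28, 29, 28, 27, 28, 28, 28, 28, 28, 27, 28, 28, 29, 28, 27, 26, 11, 7, 8, 11, 10, 11, 11, 10, 6, 39, 79, 105, 106, 115, 114, 118, 117, 116, 117, 117, 117, 116, 117,
```

The plate edge moved back 4 px (about 1.9 mm) from the stop, so the handle is within 0.4 mm of home with no force. Time to lift.

```bash
echo '[[[0, 0.0004, 0, 0, 0, 0, 0], [0, 0.0004, 0, 0, 0, 0, 0], [0, 0.0004, 0, -0.002, 0, 0, 0], [0, 0.0004, 0, -0.006, 0, 0, 0], [0, 0.0004, 0, -0.01, 0, 0, 0]]]' | python3 nudge.py; echo '[[[0, 0, 0, -0.008, 0, 0, 0], [0, 0, 0, -0.016, 0, 0, 0], [0, 0, 0, -0.024, 0, 0, 0], [0, 0, 0, -0.032, 0, 0, 0], [0, 0, 0, -0.04, 0, 0, 0]]]' | python3 nudge.py; echo '[[[0, 0, 0, -0.012, 0, 0, 0], [0, 0, 0, -0.024, 0, 0, 0], [0, 0, 0, -0.036, 0, 0, 0], [0, 0, 0, -0.046, 0, 0, 0], [0, 0, 0, -0.054, 0, 0, 0]]]' | python3 nudge.py; echo '[[[0, 0, 0, -0.001, 0, 0, 0], [0, 0, 0, -0.001, 0, 0, 0], [0, 0, 0, -0.001, 0, 0, 0], [0, 0, 0, -0.001, 0, 0, 0], [0, 0, 0, -0.001, 0, 0, 0]]]' | python3 nudge.py
python3 - <<'E'
from h import *
c=cam('scene');a=cv2.resize(c['frame'][140:300,220:400],(400,356));w=cam('wrist')['frame'];b=cv2.resize(w,(400,300))
o=np.zeros((356,800,3),'u1');o[:,:400]=a;o[:300,400:]=b;cv2.imwrite('pics/f.png',o[:,:,::-1]);print(manip.state()['tool_pos'])
E
python3 p.py w12.png|cut -c1-260
```

```text
time: 12.3
tool_pos: [0.5699, -0.0187, 0.122]
tool_rot: [[0.975, 0.222, -0.002], [0.222, -0.975, -0.0], [-0.002, -0.0, -1.0]]
contact_force: [-0.2, 0.8, -9.0]
width: 0.199
finger_force: 58.9
time: 12.8
tool_pos: [0.5705, -0.0187, 0.1631]
tool_rot: [[0.975, 0.222, 0.0], [0.222, -0.975, 0.0], [0.0, 0.0, -1.0]]
contact_force: [-0.3, 0.8, -8.6]
width: 0.206
finger_force: 58.8
time: 13.3
tool_pos: [0.5707, -0.0187, 0.2174]
tool_rot: [[0.975, 0.222, 0.001], [0.222, -0.975, 0.0], [0.001, 0.0, -1.0]]
contact_force: [-0.1, -0.1, -9.0]
width: 0.204
finger_force: 58.9
time: 13.8
tool_pos: [0.5704, -0.0187, 0.2168]
tool_rot: [[0.975, 0.222, -0.001], [0.222, -0.975, -0.0], [-0.001, -0.0, -1.0]]
contact_force: [0.6, 0.7, -8.2]
width: 0.205
finger_force: 59.0
[ 0.57048853 -0.01868971  0.21695733]
V275..285 [89, 90, 89, 89, 89, 89, 89, 88, 88, 89, 88, 87, 87, 87, 88, 88, 89, 89, 90, 90, 87, 88, 88, 90, 91, 90, 92, 92, 92, 92, 93, 92, 94, 97, 99, 104, 107, 108, 106, 105, 104, 101, 99, 93, 81, 61, 43, 29, 21, 17, 21, 19, 19, 19, 19]
S [113, 107, 110, 110, 115, 114, 112, 109, 110, 108, 113, 111, 115, 110, 109, 111, 109, 111, 110, 107, 113, 110, 121, 136, 165, 198, 197, 199, 200, 204, 198, 203, 207, 202, 205, 201, 194, 192, 199, 199, 195, 200, 200, 182, 144, 97, 41, 32, 43, 55, 60, 49, 53, 
rim/foot col 210 S [28, 29, 28, 28, 29, 29, 29, 29, 29, 29, 29, 30, 30, 29, 29, 29, 29, 29, 29, 30, 28, 29, 28, 29, 29, 28, 29, 28, 28, 29, 28, 28, 27, 29, 29, 29, 29, 29, 29, 28, 27, 21, 21, 24, 25, 23, 21, 21, 22, 23, 22, 23, 23, 26, 29, 47, 75, 99, 112, 115
```

View pics/f.png

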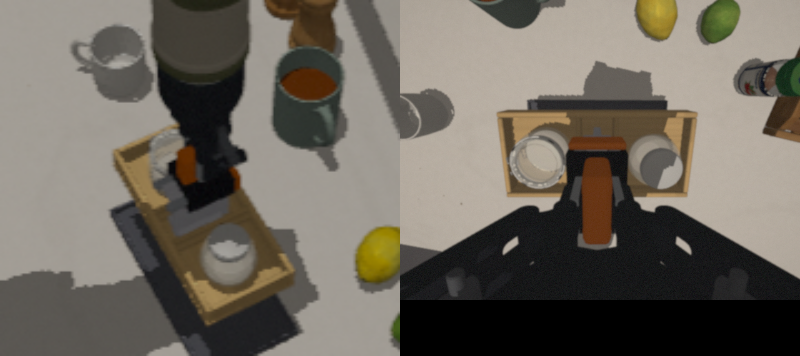

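The carrier hangs level about 10 cm up with both jars in it. The plate edge is unchanged at row 240, so the handle is still home. I'll hand in.

```bash
python3 -c "
from bench import manip
print(manip.finish_job())"
```

```text
the job is handed in; nothing more can be done
None
```

The job is handed in, with no verdict returned: by my measurements the handle is within about 0.4 mm of home, and the carrier hangs level and still by it about 10 cm up, with both jars in it and the mugs and spice jar untouched.

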